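# Pack two offcuts and a screw jar in a carton

### The job

The long wood offcut stands on end: lower it, without letting it fall over, until it lies on the bench on one of its two narrow long sides, and let go of it there. Then take it again and pack it, the short wood offcut that lies behind the carton and the screw jar into the small shallow carton so that all three sit side by side on its floor: both offcuts lying lengthways on a narrow long side, the jar upright. Keep the jar upright throughout, and leave the tape measure and the pipe tee near the jar where they are.

Things in the scene. Friction and masses are not known exactly. Their poses are not given: they have to be found in the camera images.
- carton: Shallow open cardboard carton, fixed to the bench, outside 122 x 138 x 28 mm (x, y, z). Origin at the centre of its underside, z up, x along its shorter sides. Walls and floor 4 mm; inside 114 (x) x 130 (y) mm, 24 deep: pieces stand out above the rim. They fit with the long offcut along y at one wall, beside it the short one along x at one end and the jar at the other end; about 3 mm gaps in x.
- carton_in (a point): Centre of the carton's inner floor, 4 mm above the bench; axes as carton.
- long_offcut: Pine block 45 x 120 x 35 mm (its own x, y, z), about 90 g. Origin at the centre of one 45 x 120 mm face; the block reaches from there to z = 35 mm. Starts standing on end with its y vertical, upper end 120 mm above the bench. Lying on a narrow (35 mm wide) long side its x is vertical, it is 35 mm wide and 45 mm high. The bench to its left is free.
- long_center (a point): Centre of the long offcut; axes as long_offcut.
- short_offcut: Pine block 40 x 70 x 22 mm (its own x, y, z), about 30 g. Origin at the centre of one 40 x 70 mm face; the block reaches from there to z = 22 mm. Starts lying on a narrow (22 mm wide) long side with its x vertical, 40 mm high, and is packed so too. It lies behind the carton as seen from the robot; not the block far to the left.
- short_center (a point): Centre of the short offcut; axes as short_offcut.
- screw_jar: Clear closed jar with a red lid that is fixed to it, 62 mm across, 86 mm high, upright on the bench between a saw jig (70 to 80 mm high near it, on the robot's side) and the 190 mm high cardboard side of a long box, about 80 mm behind its axis. Origin at the centre of its underside, z up.
- tape_measure: Tape measure 73 x 92 x 33 mm lying loose on the bench; bystander. Origin on its underside.
- tee_a: Blue plastic pipe tee 58 x 82 x 35 mm lying loose on the bench, to the right of the jar; bystander. Origin on its underside.

How it is judged:
By the outcome, as a careful person would: the job done as asked, in the order asked, and still so for the second after the job is handed in, with the robot touching nothing.
It also fails if it takes over 72 s, if anything falls off the work surface, if the arm or the gripper's body presses on something with over 40 N, if the wrist force passes 120 N, or if a joint passes its speed limit or range.

### The arm

A 7-joint arm with a two-finger parallel gripper is mounted at the origin on a cart in front of the work surface, level with it; the furniture and walls round the work are solid. World frame = base frame: x ahead of the robot, y to its left, z up, the work surface at z = 0. Lengths are in mm, angles in rad, forces in N, time in s.
With the tool pointing down it reaches from about 400 to 875 mm from the base axis. Payload 6.5 kg.
Tool frame: the origin (TCP) lies between the finger pads; the fingertips stand manip.tip_extent ahead of it and the grasp point (between the pads) is the TCP (manip.tip_extent is the distance from the TCP to the fingertips, in mm); z points along the fingers, y is the line along which they close (so a half turn about z gives the same grasp; the last joint's range is limited). The gripper opens to 85 mm and grips with 20 to 120 N. Pads are 22 mm wide; open, the fingers measure 114 mm over their backs; the gripper's body (76 mm by 85 mm) begins 54 mm behind the grasp point. The pads swing forward as they close: fully open they stand 13 mm farther back than shut.
Start: joints at [-1.288, 0.536, -0.004, 1.538, 0.003, 1.067, -0.071], TCP at [222.145, 610.853, 250.29] pointing down, gripper open.
Joint ranges: [-2.7, 2.7], [-0.37, 2.16], [-1.27, 1.26], [0.24, 2.4], [-1.31, 4.45], [0.19, 1.91], [-2.76, 2.76]. Speed limits (rad/s): [2.39, 2.39, 3.14, 3.14, 3.14, 3.14, 3.14].

### API

Orientations are given as a rotation vector (axis times angle).
In Python, from station import manip, eyes, status gives the robot as it stands (manip), with the cameras (eyes) and the readings (status).
- The arm moves only by the shell command python3 drive.py [OPENING], which reads ROWS from standard input. ROWS is a JSON list of rows, 1 to 12 of them, each an object with the fields pos (a list: dx, dy, dz in mm), r (a list: a rotation vector rx, ry, rz in rad); a field left out counts as zero; each row is the pose to reach, as a shift and turn from the pose commanded when the command began, along the tool's axes at that moment; what a row does not reach only later rows make up. A row lasts 1/8 s, in which the tool goes at most 62.5 mm and 0.188 rad, less where a joint would pass 70% of its speed; a pose out of reach is approached as far as the arm can. OPENING is the opening from 0.0 (shut) to 1.0 (fully open), set as the command begins (- or left out keeps the last). The fingers move at their own pace and stop on an object; the grip force is fixed at half the most. Time passes only in rows, so rows that do not move let the fingers close. It prints the time, the measured TCP pose, the force, the opening and the grip force at its end. Input that does not fit is refused with a message, and nothing moves.
- status.sense(): the state, without advancing time (a new reading comes with each control period).
- eyes.capture(name): name is "scene" or "top" or "wrist"; returns a dict with "pixels" (420x560x3 uint8, red, green, blue), "intrinsics" (3x3 intrinsics, pixels), "D" ([k1, k2, p1, p2, k3] as OpenCV has them; the pictures are not rectified), "pose" (4x4, takes a point from camera to world coordinates). Camera axes: x right, y down, z forward; pixel columns grow to the right and rows downward; lengths in mm; the calibration is good to about 2 mm. A picture is of the moment at which its call begins. There is no depth.
- manip.hand_in(): hands the job in; it is judged then, once.
The state is a dict: "time": time; "q": joint angles; "dq": joint speeds; "joint_torque": joint torques, N m; "ee_pos": TCP position; "tool_rot": TCP orientation; "ft_force": force on the tool from outside, world axes, zero at the start; "torque": the same for the moment, N m; "width": opening from 0.0 (shut) to 1.0 (fully open); "gripper_force": force on a finger pad.
Only numpy, scipy, OpenCV 4.12 (cv2) and the standard library are available. Lean on these libraries where they do the work, as an engineer would, in place of code of your own. Each camera call takes 0.05 s, during which the arm holds its last target. There are 200 camera calls.

## Working session

There is one attempt and no reset: what is moved stays moved. The work goes in short steps, Python scripts to look and compute and a shell command to move; the robot and the scene stay as the last step left them, time stands still between calls to the robot, and variables do not carry over. Pictures are saved under pics/ and viewed, at most 10 in all, crops included, and the job is handed in when it is done.

```bash
ls; mkdir -p pics
python3 - <<'E'
from station import manip, eyes, status
import cv2,numpy as np
s=status.sense();print(s,manip.tip_extent)
for n in["scene","top","wrist"]:
    c=eyes.capture(n);cv2.imwrite(f"pics/{n}0.png",c["pixels"][:,:,::-1]);print(n,c["intrinsics"].tolist(),c["D"],np.round(c["pose"],3).tolist())
    np.savez(f"{n}0.npz",K=c["intrinsics"],D=c["D"],T=c["pose"])
E
```

```text
drive.py
pics
station.py
{'time': 0.0, 'q': array([-1.28820343,  0.5371934 , -0.00443226,  1.53885783,  0.00260595,
        1.06727822, -0.071183  ]), 'dq': array([ 0.0006923 ,  0.00143034,  0.00263015, -0.00096254,  0.00061893,
        0.00044318, -0.0005541 ]), 'joint_torque': array([ 3.26284517e-04, -5.83418119e+01,  1.04892533e+00, -2.59098351e+01,
        1.23913542e-02,  9.52120026e-03,  4.17316392e-05]), 'ee_pos': array([221.96495384, 610.30125607, 249.40142817]), 'tool_rot': array([-5.44947062e-01, -3.09379802e+00,  2.70651447e-03]), 'ft_force': array([ 0.89190471, -0.46508459, -0.58851806]), 'torque': array([ 0.02237036,  0.02688503, -0.05210266]), 'gripper_force': 0.0, 'width': 0.9994172941620841} 19.0
scene [[521.605323438133, 0.0, 286.08267197909396], [0.0, 521.605323438133, 214.22683113642336], [0.0, 0.0, 1.0]] [-0.11179387  0.          0.          0.          0.        ] [[-0.781, -0.473, 0.408, -51.518], [-0.625, 0.592, -0.509, 837.34], [-0.0, -0.652, -0.758, 1137.529], [0.0, 0.0, 0.0, 1.0]]
top [[413.6141017977347, 0.0, 273.35910247069205], [0.0, 413.6141017977347, 212.00310956153825], [0.0, 0.0, 1.0]] [-0.00442525  0.          0.          0.          0.        ] [[-0.011, -0.987, 0.162, 372.65], [-1.0, 0.011, -0.001, 123.515], [-0.0, -0.162, -0.987, 915.748], [0.0, 0.0, 0.0, 1.0]]
wrist [[365.37780581754606, 0.0, 282.4405324952171], [0.0, 365.37780581754606, 208.17266448897664], [0.0, 0.0, 1.0]] [0.02819184 0.         0.         0.         0.        ] [[0.342, 0.904, 0.256, 158.101], [0.94, -0.329, -0.094, 633.415], [-0.001, 0.272, -0.962, 372.229], [0.0, 0.0, 0.0, 1.0]]
```

View pics/scene0.png

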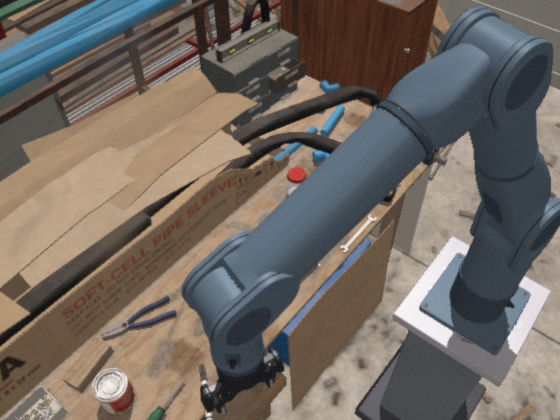

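View pics/top0.png

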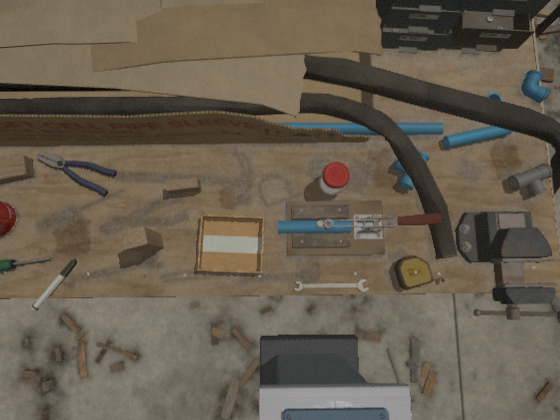

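```bash
cat > h.py <<'E'
import numpy as np,cv2,sys
from scipy.spatial.transform import Rotation as R
def snap(name,tag):
    from station import manip, eyes, status
    c=eyes.capture(name);cv2.imwrite(f"pics/{tag}.png",c["pixels"][:,:,::-1])
    np.savez(f"{tag}.npz",K=c["intrinsics"],D=c["D"],T=c["pose"],im=c["pixels"])
def ray(tag,px):
    d=np.load(f"{tag}.npz");u=cv2.undistortPoints(np.array(px,float).reshape(-1,1,2),d["K"],np.array(d["D"]))[:,0]
    v=np.c_[u,np.ones(len(u))]@d["T"][:3,:3].T
    return d["T"][:3,3],v
def plane(tag,px,z):
    o,v=ray(tag,px);return o+v*((z-o[2])/v[:,2])[:,None]
def tri(obs):  # [(tag,(u,v)),...] -> point, residual mm
    A=np.zeros((3,3));b=np.zeros(3);L=[]
    for t,p in obs:
        o,v=ray(t,[p]);v=v[0]/np.linalg.norm(v[0]);P=np.eye(3)-np.outer(v,v);A+=P;b+=P@o;L.append((o,P))
    x=np.linalg.solve(A,b);return x,[round(float(np.linalg.norm(P@(x-o))),1) for o,P in L]
def proj(tag,pts):
    d=np.load(f"{tag}.npz");Ti=np.linalg.inv(d["T"])
    return cv2.projectPoints(np.array(pts,float).reshape(-1,1,3),cv2.Rodrigues(Ti[:3,:3])[0],Ti[:3,3],d["K"],np.array(d["D"]))[0][:,0]
def delta(p,rot=None):  # shift/turn in tool axes from the present pose
    from station import manip, eyes, status
    s=status.sense();r=R.from_rotvec(s["tool_rot"])
    d=r.inv().apply(np.array(p,float)-s["ee_pos"])
    w=(r.inv()*R.from_matrix(rot)).as_rotvec() if rot is not None else np.zeros(3)
    return np.round(d,1),np.round(w,3)
def tool(z,y):  # tool frame from approach z and closing axis y
    z=np.array(z,float);z/=np.linalg.norm(z);y=np.array(y,float);y-=z*(y@z);y/=np.linalg.norm(y)
    return np.c_[np.cross(y,z),y,z]
E
python3 - <<'E'
from h import *
print(plane("top0",[(231,245),(182,187)],20).round(),plane("top0",[(140,248)],60).round(),plane("top0",[(335,172)],86).round())
c=plane("top0",[(231,245)],20)[0]
print(delta([430,300,330],tool([0,0,-1],[0,1,0])))
E
```

```text
[[449. 215.  20.]
 [579. 324.  20.]] [[441. 399.  60.]] [[592.  -6.  86.]]
(array([-301.5, -220.8,  -80.1]), array([-0.001, -0.   , -0.349]))
```

```bash
echo '[{"pos":[-301,-221,-80],"r":[0,0,-0.349]},{"pos":[-301,-221,-80],"r":[0,0,-0.349]},{"pos":[-301,-221,-80],"r":[0,0,-0.349]},{"pos":[-301,-221,-80],"r":[0,0,-0.349]},{"pos":[-301,-221,-80],"r":[0,0,-0.349]},{"pos":[-301,-221,-80],"r":[0,0,-0.349]},{"pos":[-301,-221,-80],"r":[0,0,-0.349]},{"pos":[-301,-221,-80],"r":[0,0,-0.349]},{"pos":[-301,-221,-80],"r":[0,0,-0.349]}]' | python3 drive.py 1.0
python3 - <<'E'
from h import *
snap("wrist","w1")
im=cv2.imread("pics/w1.png");cv2.imwrite("pics/w1b.png",cv2.resize(im,(800,600),interpolation=cv2.INTER_CUBIC))
print(delta([430,120,330],tool([0,0,-1],[0,1,0])))
E
```

```text
time: 1.27
ee_pos: [428.2, 301.8, 329.8]
tool_rot: [0.005, -3.14, -0.0]
ft_force: [-0.3, 0.1, -0.6]
width: 1.003
gripper_force: 0.0
(array([  -1.2, -181.8,   -0.2]), array([-0.   , -0.001,  0.003]))
```

View pics/w1b.png

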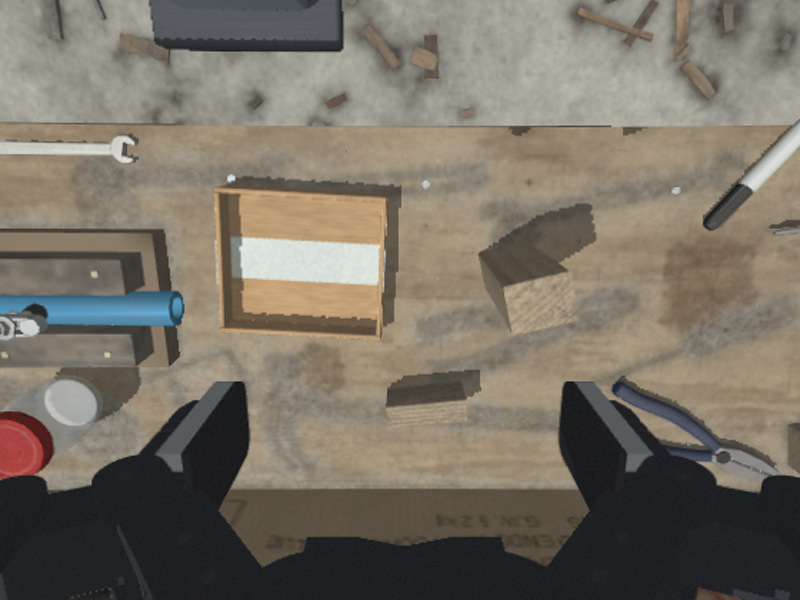

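The view shows the carton (215–388, 185–338), long offcut's top face (480–575, 250–333; corners about (480,255),(568,270)…), short offcut (387–467, 380–425), jar at left edge. Second view from further right.

```bash
echo '[{"pos":[0,-150,0]},{"pos":[0,-150,0]},{"pos":[0,-150,0]},{"pos":[0,-150,0]}]' | python3 drive.py
python3 - <<'E'
from h import *
snap("wrist","w2")
im=cv2.imread("pics/w2.png");cv2.imwrite("pics/w2b.png",cv2.resize(im,(800,600),interpolation=cv2.INTER_CUBIC))
a=cv2.imread("pics/w1.png")
c=[cv2.resize(a[150:250,320:420],(400,400),interpolation=cv2.INTER_CUBIC),cv2.resize(a[230:330,250:350],(400,400),interpolation=cv2.INTER_CUBIC)]
cv2.imwrite("pics/w1c.png",np.hstack(c))
E
```

```text
time: 1.82
ee_pos: [429.2, 149.5, 330.2]
tool_rot: [-0.002, -3.141, 0.0]
ft_force: [0.6, 0.9, -0.5]
width: 1.005
gripper_force: 0.0
```

View pics/w2b.png

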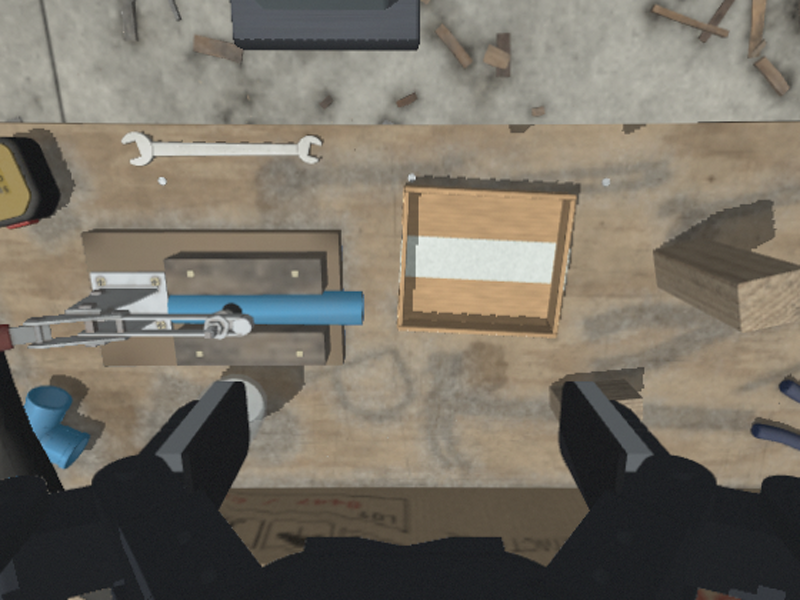

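View pics/w1c.png

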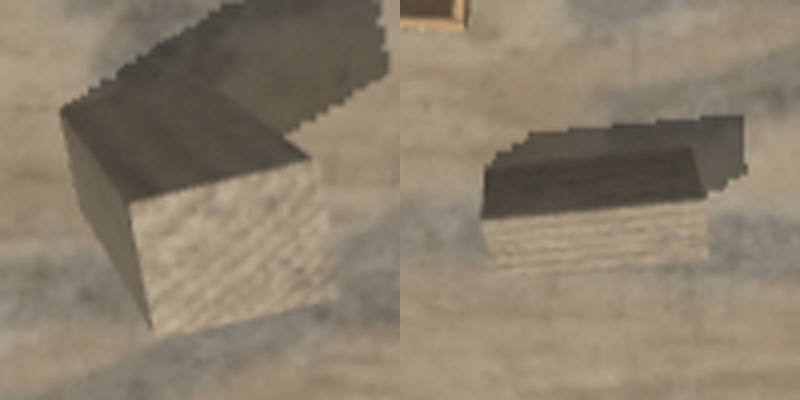

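Run:
```python
from h import *
np.set_printoptions(suppress=True,precision=1)
q=lambda p:((p[0]+.5)*.7-.5,(p[1]+.5)*.7-.5)
c4=lambda p,o:((p[0]+.5)/4-.5+o[0],(p[1]+.5)/4-.5+o[1])
L=[c4(p,(320,150)) for p in[(130,203),(310,158),(335,298),(153,335)]]
S=[c4(p,(250,230)) for p in[(83,218),(305,200),(308,258),(93,272)]]
print("long z",tri([("w1",L[0]),("w2",q((740,283)))]),tri([("w1",L[3]),("w2",q((743,331)))]))
P=plane("w1",L,120);print(P);c=P.mean(0);print("c",c,[np.linalg.norm(P[i]-P[i-1]) for i in range(4)],[np.degrees(np.arctan2(*(P[(i+1)%4]-P[i])[[1,0]])) for i in range(4)])
P=plane("w1",S,40);print("short",P,P.mean(0),[np.linalg.norm(P[i]-P[i-1]) for i in range(4)],[np.degrees(np.arctan2(*(P[(i+1)%4]-P[i])[[1,0]])) for i in range(4)])
A=[(215,188),(388,197),(381,339),(219,330)];B=[(404,188),(577,193),(558,335),(399,326)]
T=[tri([("w1",q(a)),("w2",q(b))]) for a,b in zip(A,B)]
for t in T:print("carton",t)
for n,Q in(("w1",A),("w2",B)):
    P=plane(n,[q(p) for p in Q],28);print(P,P.mean(0),[np.degrees(np.arctan2(*(P[(i+1)%4]-P[i])[[1,0]])) for i in range(4)])
# enlarged top crop of short + long + jar
a=cv2.imread("pics/top0.png")
cv2.imwrite("pics/topc.png",np.hstack([cv2.resize(a[160:260,110:210],(400,400),interpolation=cv2.INTER_CUBIC),cv2.resize(a[140:240,285:385],(400,400),interpolation=cv2.INTER_CUBIC)]))
```

```text
long z (array([445.6, 366.4, 122. ]), [0.1, 0.1]) (array([478.1, 373.5, 122.6]), [0.0, 0.0])
[[446.2 366.8 120. ]
 [435.3 407.9 120. ]
 [469.5 416.9 120. ]
 [479.  374.1 120. ]]
c [457.5 391.4 120. ] [np.float64(33.62134660126827), np.float64(42.55632925739082), np.float64(35.35018534821729), np.float64(43.81360307697592)] [np.float64(104.83683125427436), np.float64(14.652257488019796), np.float64(-77.45909934187276), np.float64(-167.44047665170652)]
short [[574.8 286.7  40. ]
 [568.5 355.6  40. ]
 [588.4 357.2  40. ]
 [593.5 289.8  40. ]] [581.3 322.3  40. ] [np.float64(18.930689795398212), np.float64(69.14697395757018), np.float64(20.00670879016441), np.float64(67.62242388632502)] [np.float64(95.26927453219056), np.float64(4.623808539311597), np.float64(-85.67975185370379), np.float64(-170.7674148305327)]
carton (array([390.7, 149.3,  21.9]), [0.3, 0.3])
carton (array([396. , 288.6,  24. ]), [0.7, 0.7])
carton (array([516.3, 282. ,  27.7]), [0.9, 0.9])
carton (array([506.7, 144.8,  31.8]), [1.1, 1.1])
[[389.9 151.4  28. ]
 [396.3 288.7  28. ]
 [517.2 282.   28. ]
 [509.2 143.3  28. ]] [453.1 216.4  28. ] [np.float64(87.34626071570669), np.float64(-3.174312227173364), np.float64(-93.28845819846285), np.float64(176.12513513378212)]
[[390.6 149.3  28. ]
 [395.  287.3  28. ]
 [515.2 281.7  28. ]
 [506.8 144.8  28. ]] [451.9 215.8  28. ] [np.float64(88.17061908672015), np.float64(-2.627163941862228), np.float64(-93.50011274200989), np.float64(177.7941178062663)]
```

View pics/topc.png

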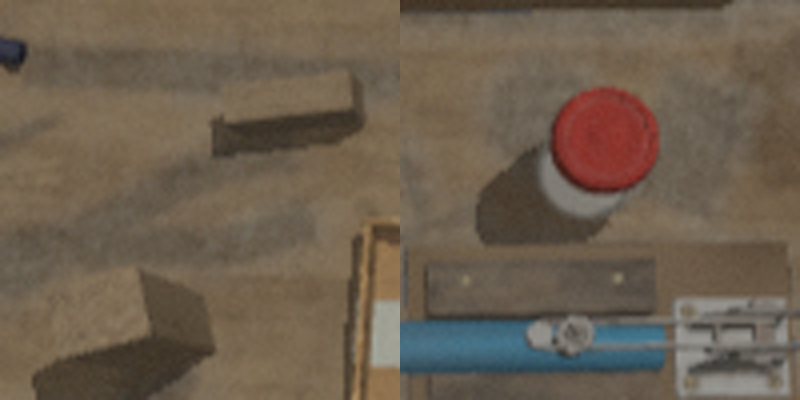

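Run:
```python
from h import *
from station import manip, eyes, status
np.set_printoptions(suppress=True,precision=2)
print(plane("top0",[(336.3,174.6)],86), "jar")
c4=lambda p,o:((p[0]+.5)/4-.5+o[0],(p[1]+.5)/4-.5+o[1])
print(tri([("top0",c4((358,110),(110,160))),("w1",c4((83,218),(250,230)))]),tri([("top0",c4((222,122),(110,160))),("w1",c4((305,200),(250,230)))]))
t=np.radians(104);d=np.array([np.cos(t),np.sin(t),0]);n=np.array([np.sin(t),-np.cos(t),0])
a=np.radians(60);z=d*np.sin(a)-np.array([0,0,1])*np.cos(a)
print(status.sense()["q"],d,n,z)
print(delta([480,270,260],tool(z,n)))
```

```text
[[586.02  -8.41  86.  ]] jar
(array([575.59, 285.05,  35.73]), [2.0, 2.0]) (array([566.72, 355.17,  43.53]), [0.0, 0.0])
[-0.55  0.11  0.13  1.94 -0.02  1.1   1.15] [-0.24  0.97  0.  ] [0.97 0.24 0.  ] [-0.21  0.84 -0.5 ]
(array([-50.9, 118.8,  70.3]), array([-0.69,  0.88,  1.2 ]))
```

```bash
echo '[{"pos":[-51,119,70],"r":[-0.69,0.88,1.2]},{"pos":[-51,119,70],"r":[-0.69,0.88,1.2]},{"pos":[-51,119,70],"r":[-0.69,0.88,1.2]},{"pos":[-51,119,70],"r":[-0.69,0.88,1.2]},{"pos":[-51,119,70],"r":[-0.69,0.88,1.2]},{"pos":[-51,119,70],"r":[-0.69,0.88,1.2]},{"pos":[-51,119,70],"r":[-0.69,0.88,1.2]},{"pos":[-51,119,70],"r":[-0.69,0.88,1.2]},{"pos":[-51,119,70],"r":[-0.69,0.88,1.2]},{"pos":[-51,119,70],"r":[-0.69,0.88,1.2]},{"pos":[-51,119,70],"r":[-0.69,0.88,1.2]}]' | python3 drive.py
cat > d.py <<'E'
from h import *
np.set_printoptions(suppress=True,precision=2)
t=np.radians(104);d=np.array([np.cos(t),np.sin(t),0]);n=np.array([np.sin(t),-np.cos(t),0])
a=np.radians(60);z=d*np.sin(a)-np.array([0,0,1])*np.cos(a)
G=np.array([458,391,72.])
E
python3 - <<'E'
from d import *
from station import manip, eyes, status
print(status.sense()["q"])
print(delta(G-120*z,tool(z,n)),delta(G,tool(z,n)))
E
```

```text
time: 3.25
ee_pos: [480.4, 270.9, 260.6]
tool_rot: [-1.353, -1.736, -0.78]
ft_force: [-0.6, 1.2, -0.0]
width: 0.997
gripper_force: 0.0
[-0.15  0.57  0.08  1.92 -1.15  1.28  0.9 ]
(array([-102. ,    7.1,   80.3]), array([-0.,  0.,  0.])) (array([-101.6,    7.1,  200.3]), array([-0.,  0.,  0.]))
```

```bash
echo '[{"pos":[-100,7,80]},{"pos":[-100,7,80]},{"pos":[-102,7,80]},{"pos":[-102,7,80]}]' | python3 drive.py
python3 - <<'E'
from d import *
snap("wrist","w3")
from station import manip, eyes, status
print(status.sense()["q"],delta(G,tool(z,n)))
im=cv2.imread("pics/w3.png")
R2=2
# overlay of the believed block
b=[G*[1,1,0]+s*22.5*d+u*17.5*n+[0,0,h] for h in(0,120) for s,u in((1,1),(1,-1),(-1,-1),(-1,1))]
p=proj("w3",b)
for h in(0,4):
    cv2.polylines(im,[np.int32(np.round(p[h:h+4]))],True,(0,0,255) if h else (0,255,0),1)
cv2.imwrite("pics/w3b.png",cv2.resize(im,(800,600)))
E
```

```text
time: 3.75
ee_pos: [484.0, 288.8, 133.8]
tool_rot: [-1.356, -1.734, -0.783]
ft_force: [1.6, -0.0, -0.8]
width: 0.999
gripper_force: 0.0
[-0.14  0.8   0.03  1.91 -1.25  1.16  1.11] (array([ -0.8,  -1.5, 122.9]), array([0.01, 0.  , 0.  ]))
```

View pics/w3b.png

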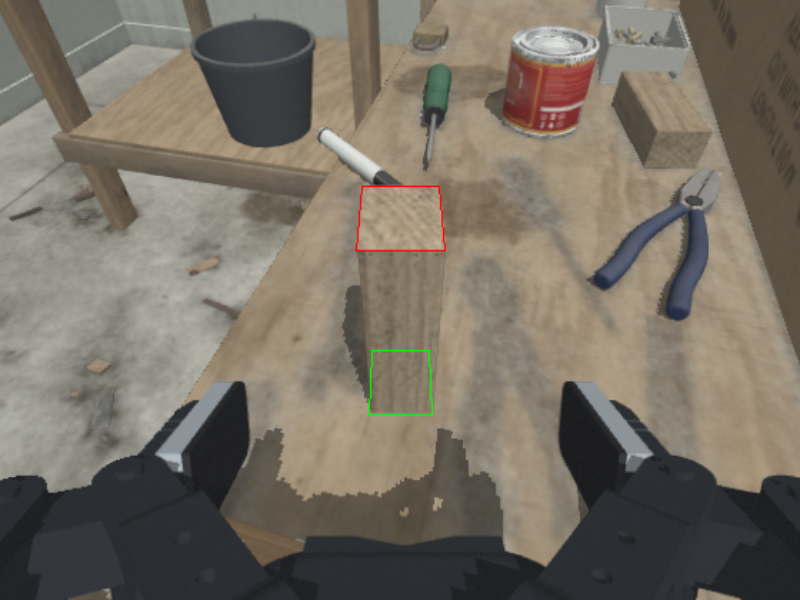

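The overlay fits: top face at (358–445, 186–250). Joint 5 nears its limit, so I'll use a 50° tilt and a higher grasp.

```bash
sed -i 's/radians(60)/radians(50)/; s/391,72/391,80/' d.py
python3 - <<'E'
from d import *
print(delta(G-110*z,tool(z,n)),delta(G,tool(z,n)))
E
```

```text
(array([24.8, -1. , 10.5]), array([ 0.01, -0.17,  0.  ])) (array([  6.1,  -1.5, 118.9]), array([ 0.01, -0.17,  0.  ]))
```

```bash
echo '[{"pos":[25,-1,10],"r":[0.01,-0.17,0]},{"pos":[25,-1,10],"r":[0.01,-0.17,0]},{"pos":[15,-1,65],"r":[0.01,-0.17,0]},{"pos":[10,-1.5,100],"r":[0.01,-0.17,0]},{"pos":[6,-1.5,119],"r":[0.01,-0.17,0]},{"pos":[6,-1.5,119],"r":[0.01,-0.17,0]}]' | python3 drive.py
python3 - <<'E'
from d import *
from station import manip, eyes, status
print(status.sense()["q"],delta(G,tool(z,n)))
E
```

```text
time: 4.55
ee_pos: [456.7, 391.1, 78.7]
tool_rot: [-1.451, -1.864, -0.674]
ft_force: [0.4, 0.4, 0.3]
width: 0.997
gripper_force: 0.0
[-0.27  0.82 -0.14  1.92 -1.29  0.81  1.02] (array([ 0.7,  1.3, -1.2]), array([-0.01, -0.  ,  0.  ]))
```

```bash
echo '[{},{},{},{}]' | python3 drive.py 0
python3 - <<'E'
from d import *
from station import manip, eyes, status
s=status.sense();p=s["ee_pos"];a2=np.radians(-40);z2=d*np.sin(a2)-np.array([0,0,1])*np.cos(a2)
print(delta(p+[0,0,20]),delta(p+30*d+[0,0,20],tool(z2,n)),[delta(np.r_[(p+30*d)[:2],k])[0] for k in(60,30,26)])
E
```

```text
time: 5.05
ee_pos: [457.0, 390.4, 77.8]
tool_rot: [-1.453, -1.864, -0.673]
ft_force: [-0.5, -3.2, 6.4]
width: 0.407
gripper_force: 58.3
(array([ 15.3,  -0.1, -12.8]), array([0., 0., 0.])) (array([34.6,  0. , 10.2]), array([-0.01, -1.57,  0.  ])) [array([ 5.6,  0.2, 34.4]), array([-17.4,   0.4,  53.7]), array([-20.5,   0.4,  56.3])]
```

```bash
echo '[{"pos":[15,0,-13]},{"pos":[22,0,-5],"r":[0,-0.15,0]},{"pos":[28,0,2],"r":[0,-0.32,0]},{"pos":[35,0,10],"r":[0,-0.49,0]},{"pos":[35,0,10],"r":[0,-0.65,0]},{"pos":[35,0,10],"r":[0,-0.82,0]},{"pos":[35,0,10],"r":[0,-0.98,0]},{"pos":[35,0,10],"r":[0,-1.15,0]},{"pos":[28,0,16],"r":[0,-1.3,0]},{"pos":[20,0,22],"r":[0,-1.45,0]},{"pos":[12,0,28],"r":[0,-1.57,0]},{"pos":[6,0,34],"r":[0,-1.57,0]}]' | python3 drive.py
python3 - <<'E'
from d import *
from station import manip, eyes, status
s=status.sense();p=s["ee_pos"];a2=np.radians(-40);z2=d*np.sin(a2)-np.array([0,0,1])*np.cos(a2)
print(s["q"],delta(p,tool(z2,n)),[delta(np.r_[p[:2],k])[0] for k in(40,27)])
E
```

```text
time: 6.55
ee_pos: [446.6, 421.2, 56.7]
tool_rot: [1.549, 2.008, -0.573]
ft_force: [0.3, -0.1, -1.4]
width: 0.4
gripper_force: 58.8
[-1.47  1.15  0.73  1.41 -0.15  1.23 -0.6 ] (array([0., 0., 0.]), array([-0.  , -0.  ,  0.01])) [array([10.7,  0.2, 12.8]), array([19.1,  0.3, 22.8])]
```

```bash
echo '[{"pos":[11,0,13]},{"pos":[19,0,22]},{"pos":[19,0,22]}]' | python3 drive.py
python3 - <<'E'
from h import *
snap("top","t2");a=cv2.imread("pics/t2.png");cv2.imwrite("pics/t2c.png",cv2.resize(a[170:300,80:280],(800,520),interpolation=cv2.INTER_CUBIC))
from station import manip, eyes, status
s=status.sense();p=s["ee_pos"];print(s["ft_force"],[delta(np.r_[p[:2],k])[0] for k in(24,22,20)])
E
```

```text
time: 6.92
ee_pos: [448.6, 419.1, 30.5]
tool_rot: [1.557, 2.004, -0.572]
ft_force: [-0.4, -0.1, -2.0]
width: 0.403
gripper_force: 58.8
[ 0.48144407  0.74624794 -1.40409383] [array([4.6, 0. , 5.5]), array([5.9, 0.1, 7.1]), array([7.2, 0.1, 8.6])]
```

```bash
echo '[{"pos":[4,0,5]},{"pos":[4,0,5]}]' | python3 drive.py; echo '[{"pos":[1,0,1]},{"pos":[2,0,2.5]},{"pos":[2,0,2.5]}]' | python3 drive.py
```

```text
time: 7.22
ee_pos: [449.2, 420.3, 25.5]
tool_rot: [1.555, 2.003, -0.569]
ft_force: [-0.1, 0.4, 3.4]
width: 0.404
gripper_force: 58.6
time: 7.6
ee_pos: [449.2, 420.3, 25.4]
tool_rot: [1.554, 2.001, -0.571]
ft_force: [-8.2, 0.6, 22.9]
width: 0.408
gripper_force: 60.6
```

```bash
echo '[{"pos":[-1.5,0,-2]},{"pos":[-1.5,0,-2]},{"pos":[-1.5,0,-2]},{"pos":[-1.5,0,-2]}]' | python3 drive.py 1.0; echo '[{"pos":[0,0,-40]},{"pos":[0,0,-90]},{"pos":[0,0,-130]}]' | python3 drive.py
python3 - <<'E'
from h import *
from station import manip, eyes, status
np.set_printoptions(suppress=True,precision=2)
t=np.radians(104-90);n=[np.cos(t),np.sin(t),0]
print(status.sense()["q"],delta([455,405,190],tool([0,0,-1],n)))
E
```

```text
time: 8.1
ee_pos: [448.5, 419.9, 23.5]
tool_rot: [1.555, 2.004, -0.571]
ft_force: [0.4, 0.0, 0.1]
width: 0.999
gripper_force: 0.0
time: 8.48
ee_pos: [428.2, 502.3, 124.9]
tool_rot: [1.554, 2.005, -0.569]
ft_force: [0.4, 0.6, -0.4]
width: 0.998
gripper_force: 0.0
[-1.49  1.13  0.74  1.2  -0.15  1.46 -0.63] (array([-119.2,    1.5,   14.7]), array([-0.  ,  0.7 ,  0.01]))
```

```bash
echo '[{"pos":[-60,1,10],"r":[0,0.17,0]},{"pos":[-119,1.5,15],"r":[0,0.35,0]},{"pos":[-119,1.5,15],"r":[0,0.52,0]},{"pos":[-119,1.5,15],"r":[0,0.7,0.01]},{"pos":[-119,1.5,15],"r":[0,0.7,0.01]}]' | python3 drive.py
python3 - <<'E'
from h import *
snap("wrist","w4");snap("top","t3")
from station import manip, eyes, status
s=status.sense();print(s["q"],s["ee_pos"])
im=cv2.imread("pics/w4.png");cv2.imwrite("pics/w4b.png",cv2.resize(im,(800,600),interpolation=cv2.INTER_CUBIC))
E
```

```text
time: 9.1
ee_pos: [457.4, 399.5, 189.7]
tool_rot: [-1.947, -2.46, -0.002]
ft_force: [-0.8, 0.6, 0.2]
width: 1.003
gripper_force: 0.0
[-1.22422653  0.60607048  0.60557233  1.73142771 -0.41807201  0.93796657
 -0.20899064] [454.93596755 403.96251299 188.25050977]
```

View pics/w4b.png

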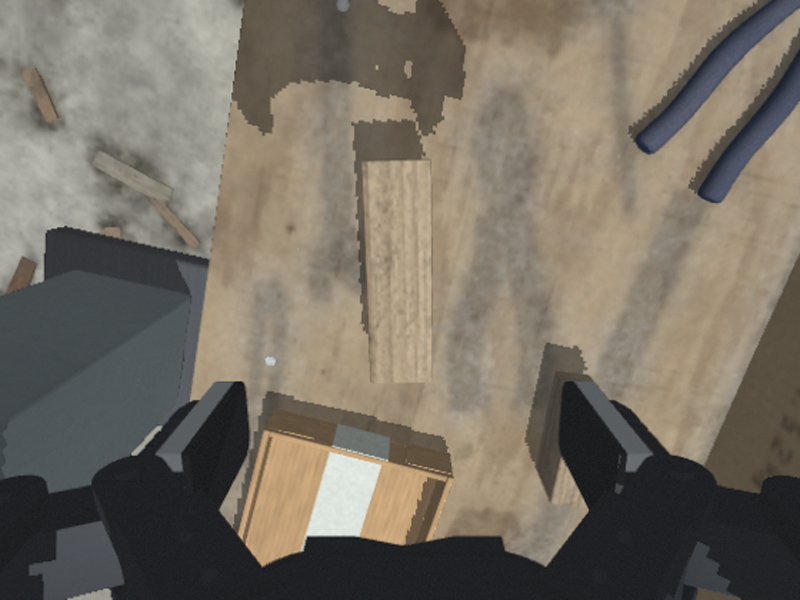

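Run:
```python
from h import *
np.set_printoptions(suppress=True,precision=1)
q=lambda p:((p[0]+.5)*.7-.5,(p[1]+.5)*.7-.5)
P=plane("w4",[q(p) for p in[(361,160),(431,159),(432,381),(372,383)]],45);print(P,P.mean(0),[np.linalg.norm(P[i]-P[i-1]) for i in range(4)])
A=[np.degrees(np.arctan2(*(P[(i+1)%4]-P[i])[[1,0]])) for i in range(4)];print(A)
L=np.radians((A[1]+A[3]%360-180)/2 if 0 else np.mean([A[1]%180,A[3]%180]));n=[np.sin(L),-np.cos(L),0];print(np.degrees(L))
c=P.mean(0)
print(delta([c[0],c[1],80],tool([0,0,-1],n)),delta([c[0],c[1],44],tool([0,0,-1],n)))
```

```text
[[422.7 456.9  45. ]
 [456.3 465.3  45. ]
 [485.9 349.6  45. ]
 [453.7 340.7  45. ]] [454.7 403.1  45. ] [np.float64(120.19181586372473), np.float64(34.653999328376216), np.float64(119.40957257853616), np.float64(33.45031980644477)]
[np.float64(14.082632559421388), np.float64(-75.64072665663547), np.float64(-164.59780102642392), np.float64(104.93552954666863)]
104.64740144501658
(array([ -1. ,  -0.1, 108.2]), array([-0., -0., -0.])) (array([ -1. ,   0. , 144.2]), array([-0., -0., -0.]))
```

```bash
echo '[{"pos":[-1,0,60]},{"pos":[-1,0,110]},{"pos":[-1,0,144]},{"pos":[-1,0,144]}]' | python3 drive.py; echo '[{},{},{},{}]' | python3 drive.py 0; echo '[{"pos":[0,0,-30]},{"pos":[0,0,-70]},{"pos":[0,0,-70]}]' | python3 drive.py
```

```text
time: 9.7
ee_pos: [451.9, 403.5, 40.8]
tool_rot: [-1.932, -2.472, 0.011]
ft_force: [-0.3, 0.7, 0.7]
width: 1.003
gripper_force: 0.0
time: 10.2
ee_pos: [455.8, 404.0, 45.9]
tool_rot: [-1.937, -2.468, -0.005]
ft_force: [0.1, 0.6, 6.6]
width: 0.397
gripper_force: 62.1
time: 10.58
ee_pos: [457.1, 404.1, 117.7]
tool_rot: [-1.938, -2.468, -0.01]
ft_force: [0.2, 0.7, -1.7]
width: 0.4
gripper_force: 61.2
```

```bash
cat > carton.py <<'E'
from h import *
np.set_printoptions(suppress=True,precision=1)
C=np.array([452.5,216.,0]);Y=np.radians(-2.9)
X=np.array([np.cos(Y),np.sin(Y),0]);V=np.array([-np.sin(Y),np.cos(Y),0])
def at(u,v,z): return C+u*X+v*V+np.array([0,0,z])
def corners(z=28,a=61,b=69): return [at(s*a,t*b,z) for s,t in((-1,-1),(-1,1),(1,1),(1,-1))]
E
python3 - <<'E'
from carton import *
print(delta(at(36.5,0,120),tool([0,0,-1],X)))
E
```

```text
(array([-192.1,  -14.2,   -3.7]), array([ 0. , -0. ,  0.3]))
```

```bash
echo '[{"pos":[-50,-4,-3],"r":[0,0,0.1]},{"pos":[-100,-8,-3],"r":[0,0,0.2]},{"pos":[-150,-12,-3],"r":[0,0,0.305]},{"pos":[-192,-14,-3],"r":[0,0,0.305]},{"pos":[-192,-14,-3],"r":[0,0,0.305]},{"pos":[-192,-14,-3],"r":[0,0,0.305]}]' | python3 drive.py
python3 - <<'E'
from carton import *
np.set_printoptions(suppress=True,precision=3)
snap("wrist","w5");snap("top","t5");snap("scene","s5")
print(delta(at(36.5,0,49),tool([0,0,-1],X)))
im=cv2.imread("pics/t5.png");p=proj("t5",corners())
f=5;b=cv2.resize(im[200:295,175:290],None,fx=f,fy=f,interpolation=cv2.INTER_CUBIC)
def dr(b,pts,col): cv2.polylines(b,[np.int32(np.round((pts-[175,200]+.5)*f))],True,col,1)
dr(b,p,(0,0,255));
im2=cv2.imread("pics/w5.png");cv2.polylines(im2,[np.int32(np.round(proj("w5",corners())))],True,(0,0,255),1)
W=cv2.resize(im2,(633,475));cv2.imwrite("pics/w5b.png",W);cv2.imwrite("pics/t5b.png",b);print(b.shape)
a=cv2.imread("pics/top0.png")[200:295,175:290];a=cv2.resize(a,None,fx=f,fy=f,interpolation=cv2.INTER_CUBIC);dr(a,proj("top0",corners()),(0,0,255))
s=lambda i,w,h:cv2.resize(i,(w,h))
cv2.imwrite("pics/m5.png",np.hstack([s(a,400,330),s(W,400,330)]))
E
```

```text
time: 11.32
ee_pos: [486.8, 213.6, 116.3]
tool_rot: [-2.288, -2.145, 0.001]
ft_force: [-0.9, 0.5, -2.3]
width: 0.397
gripper_force: 61.1
(array([-0.4,  2.4, 67.4]), array([-0.004, -0.003, -0.012]))
(475, 575, 3)
```

View pics/m5.png

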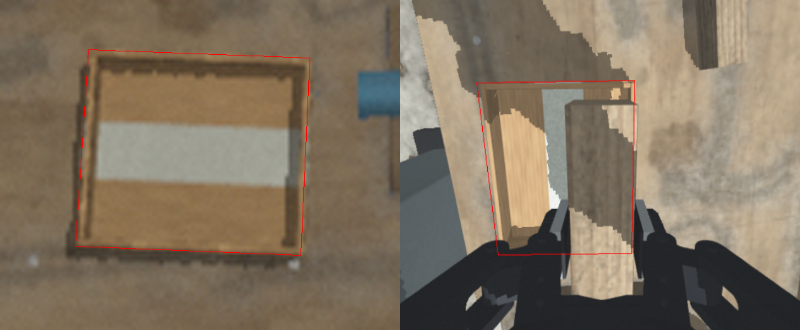

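```bash
echo '[{"pos":[0,0,30]},{"pos":[0,0,45]},{"pos":[0,0,55]},{"pos":[0,0,62]},{"pos":[0,0,66]},{"pos":[0,0,66]}]' | python3 drive.py
```

```text
time: 12.22
ee_pos: [487.1, 213.3, 50.8]
tool_rot: [-2.289, -2.145, 0.0]
ft_force: [-0.5, -0.3, -1.0]
width: 0.395
gripper_force: 61.1
```

```bash
for i in 1 2; do echo '[{"pos":[0,1,0]},{"pos":[0,1.5,0]},{"pos":[0,1.5,0]}]' | python3 drive.py | grep -E 'ee|force'; done
```

```text
ee_pos: [488.7, 213.2, 50.9]
ft_force: [-0.7, 0.1, -0.5]
gripper_force: 61.1
ee_pos: [490.1, 213.1, 50.7]
ft_force: [-0.9, -0.3, -1.5]
gripper_force: 61.1
```

```bash
for i in 1 2 3; do echo '[{"pos":[0,1,0]},{"pos":[0,1,0]}]' | python3 drive.py | grep -E 'ee|ft'; done
```

```text
ee_pos: [491.1, 213.0, 50.7]
ft_force: [0.1, -0.1, -1.4]
ee_pos: [491.9, 212.9, 50.6]
ft_force: [-0.3, -0.6, -0.5]
ee_pos: [492.1, 212.9, 50.4]
ft_force: [-4.4, 0.1, -0.1]
```

```bash
echo '[{"pos":[0,-1,0]},{"pos":[0,-1,1]},{"pos":[0,-1,2]},{"pos":[0,-1,2.5]}]' | python3 drive.py | grep -E 'ee|ft';  echo '[{"pos":[0,0,0.7]},{"pos":[0,0,1.5]},{"pos":[0,0,1.5]}]' | python3 drive.py | grep -E 'ee|ft'
```

```text
ee_pos: [492.0, 213.0, 49.9]
ft_force: [-11.0, -1.3, 28.9]
ee_pos: [492.0, 213.0, 49.8]
ft_force: [-15.6, -2.5, 42.4]
```

```bash
echo '[{"pos":[0,-1.5,-2.5]},{"pos":[0,-2,-3]}]' | python3 drive.py | grep -E 'ee|ft'; echo '[{},{},{},{"pos":[0,0,-40]},{"pos":[0,0,-90]},{"pos":[0,0,-130]},{"pos":[0,0,-130]}]' | python3 drive.py 1.0
python3 - <<'E'
from carton import *
np.set_printoptions(suppress=True,precision=3)
t=np.radians(95.2-90);n=np.array([np.cos(t),np.sin(t),0])
c=np.array([581.3,322.3,180]);print(delta(c,tool([0,0,-1],n)))
from station import manip, eyes, status;print(status.sense()["q"])
E
```

```text
ee_pos: [491.0, 213.2, 50.0]
ft_force: [-0.2, -0.1, -0.3]
time: 15.72
ee_pos: [492.4, 213.3, 182.3]
tool_rot: [-2.29, -2.146, -0.008]
ft_force: [-0.1, 0.1, -0.8]
width: 1.002
gripper_force: 0.0
(array([114.5,  81.6,   3.1]), array([ 0.002, -0.006, -0.156]))
[-1.03   0.521  0.714  1.932 -0.456  0.85  -0.14 ]
```

```bash
echo '[{"pos":[57,41,2],"r":[0,0,-0.08]},{"pos":[114.5,82,3],"r":[0,0,-0.156]},{"pos":[114.5,82,3],"r":[0,0,-0.156]},{"pos":[114.5,82,53],"r":[0,0,-0.156]},{"pos":[114.5,82,93],"r":[0,0,-0.156]},{"pos":[114.5,82,93],"r":[0,0,-0.156]}]' | python3 drive.py
python3 - <<'E'
from carton import *
np.set_printoptions(suppress=True,precision=3)
snap("wrist","w6")
t=np.radians(95.2-90);n=np.array([np.cos(t),np.sin(t),0]);l=np.array([-n[1],n[0],0])
print(delta([581.3,322.3,43],tool([0,0,-1],n)))
im=cv2.imread("pics/w6.png");c=np.array([581.3,322.3,40])
p=proj("w6",[c+s*11*n+r*35*l for s,r in((1,1),(1,-1),(-1,-1),(-1,1))]);print(p)
cv2.imwrite("pics/w6b.png",im)
# brightness profiles across/along top face through the centre
g=cv2.cvtColor(im,cv2.COLOR_BGR2GRAY)
def prof(dirn,o,rng):
    pts=proj("w6",[c+o+k*dirn for k in rng]);return [int(g[int(round(v)),int(round(u))]) if 0<=v<420 and 0<=u<560 else -1 for u,v in pts]
print(prof(n,20*l,range(-20,21,1)));print(prof(l,0*n,range(-45,46,2)))
E
```

```text
time: 16.48
ee_pos: [576.3, 320.5, 82.3]
tool_rot: [-2.114, -2.315, 0.012]
ft_force: [0.2, -1.1, -0.1]
width: 1.001
gripper_force: 0.0
(array([ 0.9,  3.3, 42.1]), array([-0.006, -0.002, -0.   ]))
[[316.462 177.303]
 [313.109 312.731]
 [269.909 312.473]
 [268.449 177.23 ]]
[145, 142, 139, 138, 133, 81, 79, 82, 84, 84, 87, 127, 173, 175, 160, 159, 173, 176, 163, 153, 166, 171, 168, 149, 160, 161, 162, 164, 167, 168, 177, 165, 146, 146, 147, 147, 148, 148, 146, 145, 141]
[161, 164, 158, 155, 155, 152, 163, 161, 160, 163, 159, 173, 172, 171, 177, 176, 174, 173, 173, 164, 169, 169, 168, 166, 158, 160, 167, 166, 164, 161, 165, 170, 166, 162, 169, 171, 100, 98, 96, 99, 82, 83, 80, 101, 102, 101]
```

```bash
echo '[{"pos":[0.5,2.5,25]},{"pos":[0.5,2.5,41]},{"pos":[0.5,2.5,41]}]' | python3 drive.py|grep -E 'ee|ft'; echo '[{},{},{},{},{}]' | python3 drive.py 0; echo '[{"pos":[0,0,-30]},{"pos":[0,0,-75]},{"pos":[0,0,-75]}]' | python3 drive.py
python3 - <<'E'
from carton import *
np.set_printoptions(suppress=True,precision=3)
snap("wrist","w7");im=cv2.imread("pics/w7.png");cv2.imwrite("pics/w7b.png",im)
from station import manip, eyes, status;print(status.sense()["q"])
print(delta(at(-19,36,125),tool([0,0,-1],V)))
E
```

```text
ee_pos: [580.8, 322.4, 44.5]
ft_force: [0.2, -0.3, 0.0]
time: 17.52
ee_pos: [582.3, 323.0, 46.4]
tool_rot: [-2.115, -2.317, -0.002]
ft_force: [-0.6, 0.8, 4.3]
width: 0.237
gripper_force: 59.5
time: 17.9
ee_pos: [584.3, 323.2, 124.2]
tool_rot: [-2.117, -2.318, -0.009]
ft_force: [-0.4, 0.1, -0.3]
width: 0.233
gripper_force: 59.0
[-0.953  0.788  0.588  1.606 -0.527  0.91  -0.079]
(array([ -56.3, -153.2,   -3. ]), array([ 0.003, -0.004, -1.429]))
```

```bash
echo '[{"pos":[-7,-19,-3],"r":[0,0,-0.18]},{"pos":[-14,-38,-3],"r":[0,0,-0.36]},{"pos":[-21,-57,-3],"r":[0,0,-0.54]},{"pos":[-28,-76,-3],"r":[0,0,-0.72]},{"pos":[-35,-96,-3],"r":[0,0,-0.9]},{"pos":[-42,-115,-3],"r":[0,0,-1.07]},{"pos":[-49,-134,-3],"r":[0,0,-1.25]},{"pos":[-56,-153,-3],"r":[0,0,-1.429]},{"pos":[-56,-153,-3],"r":[0,0,-1.429]},{"pos":[-56,-153,-3],"r":[0,0,-1.429]},{"pos":[-56,-153,-3],"r":[0,0,-1.429]}]' | python3 drive.py
python3 - <<'E'
from carton import *
np.set_printoptions(suppress=True,precision=3)
snap("wrist","w8");snap("top","t8")
from station import manip, eyes, status;print(status.sense()["q"])
print(delta(at(-19,36,52),tool([0,0,-1],V)))
im=cv2.imread("pics/w8.png")
cv2.polylines(im,[np.int32(np.round(proj("w8",corners())))],True,(0,0,255),1)
p=status.sense()["ee_pos"];r=R.from_rotvec(status.sense()["tool_rot"]).as_matrix()
top=[p+[0,0,-6.4]+s*35*r[:,0]+t*11*r[:,1] for s,t in((1,1),(1,-1),(-1,-1),(-1,1))]
cv2.polylines(im,[np.int32(np.round(proj("w8",top)))],True,(0,255,0),1)
cv2.imwrite("pics/w8b.png",cv2.resize(im,(800,600)))
E
```

```text
time: 19.32
ee_pos: [435.4, 253.2, 123.8]
tool_rot: [-0.083, -3.138, -0.005]
ft_force: [0.7, -0.5, 0.1]
width: 0.239
gripper_force: 59.0
[-0.804  0.489  0.239  2.026 -0.192  0.649  1.08 ]
(array([-0.4, -0.4, 71.8]), array([ 0.003, -0.003, -0.001]))
```

View pics/w8b.png

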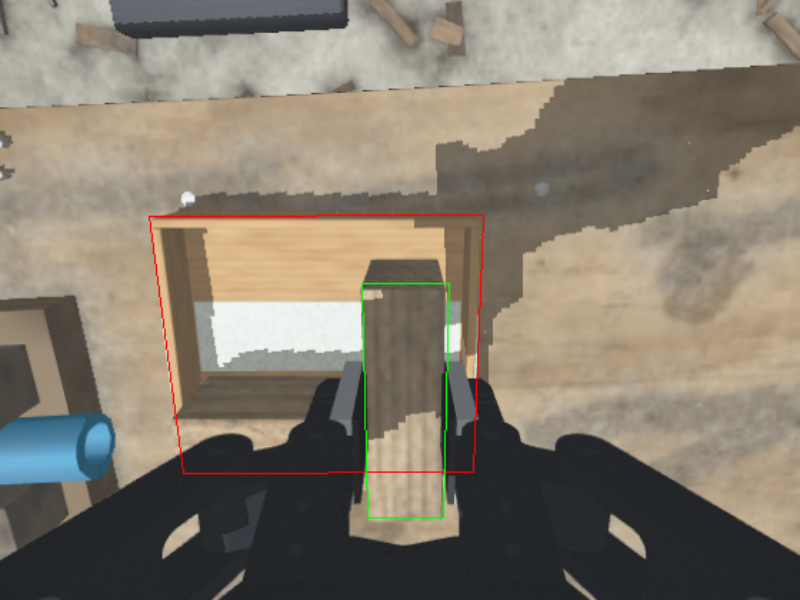

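The overlays match carton rim (150–483, 215–473) and the held short offcut (362–448, 283–518). Lower it.

```bash
echo '[{"pos":[0,0,35]},{"pos":[0,0,52]},{"pos":[0,0,62]},{"pos":[0,0,68]},{"pos":[0,0,70]},{"pos":[0,0,70]}]' | python3 drive.py|grep -E 'ee|ft'; echo '[{"pos":[0,0,1.5]},{"pos":[0,0,3]},{"pos":[0,0,3]}]' | python3 drive.py|grep -E 'ee|ft'
```

```text
ee_pos: [434.8, 253.2, 54.3]
ft_force: [0.2, -0.7, 0.3]
ee_pos: [434.4, 253.1, 50.9]
ft_force: [0.0, 0.1, -0.3]
```

```bash
echo '[{"pos":[0,0,0.8]},{"pos":[0,0,1.5]},{"pos":[0,0,1.5]}]' | python3 drive.py|grep -E 'ee|ft'; echo '[{},{"pos":[0,0,0.8]},{"pos":[0,0,0.8]}]' | python3 drive.py|grep -E 'ee|ft'
```

```text
ee_pos: [434.6, 253.2, 50.3]
ft_force: [-2.1, -0.4, 10.6]
ee_pos: [434.6, 253.3, 50.2]
ft_force: [-4.8, -1.6, 21.7]
```

```bash
echo '[{"pos":[0,0,-2]},{"pos":[0,0,-2]},{"pos":[0,0,-2]}]' | python3 drive.py 0.5 |grep -E 'ee|ft|wid'; echo '[{"pos":[0,0,-30]},{"pos":[0,0,-90]},{"pos":[0,0,-140]},{"pos":[0,0,-180]},{"pos":[0,0,-180]}]' | python3 drive.py
python3 - <<'E'
from carton import *
np.set_printoptions(suppress=True,precision=3)
snap("wrist","w9")
print(delta([540,-8,240],tool([0,0,-1],V)))
E
```

```text
ee_pos: [434.4, 253.0, 50.5]
ft_force: [-0.1, -0.1, 0.3]
width: 0.495
time: 22.3
ee_pos: [436.7, 253.6, 233.4]
tool_rot: [0.08, 3.139, 0.011]
ft_force: [0.5, 0.3, -0.0]
width: 0.497
gripper_force: 0.0
(array([-117.5, -255.2,   -9.9]), array([ 0.005, -0.002, -0.   ]))
```

```bash
echo '[{"pos":[-25,-55,-10]},{"pos":[-50,-110,-10]},{"pos":[-80,-165,-10]},{"pos":[-80,-225,-10]},{"pos":[-80,-255,-10]},{"pos":[-80,-255,-10]}]' | python3 drive.py 1.0 | grep ee
python3 -c "
from h import *
snap('wrist','j1')"
echo '[{"pos":[-35,0,0]},{"pos":[-35,0,0]}]' | python3 drive.py | grep ee
python3 - <<'E'
from carton import *
np.set_printoptions(suppress=True,precision=2)
snap("wrist","j2")
E=[]
def red(t):
    im=np.load(t+".npz")["im"].astype(int);m=((im[...,0]>110)&(im[...,1]<70)&(im[...,2]<70)).astype(np.uint8)
    n,l,s,c=cv2.connectedComponentsWithStats(m);k=1+np.argmax(s[1:,4]);mm=(l==k).astype(np.uint8)
    h=max(cv2.findContours(mm,0,1)[0],key=cv2.contourArea);e=cv2.fitEllipse(cv2.convexHull(h));return e,s[k]
def topf(t):
    e,s=red(t);print(t,e,s);return e[0]
o=[(t,topf(t)) for t in("j1","j2")]
print(tri(o),[plane(t,[p],86)[0] for t,p in o])
e,_=red("top0");print("top",e,plane("top0",[e[0]],86))
E
```

```text
ee_pos: [500.8, -9.2, 238.1]
ee_pos: [538.4, -6.1, 238.6]
j1 ((289.1545715332031, 296.64892578125), (56.43280029296875, 66.50364685058594), 96.13203430175781) [258 269  65  52 281]
j2 ((282.1134948730469, 249.0358428955078), (49.174598693847656, 65.39277648925781), 91.92798614501953) [250 225  66  28 187]
(array([570.2 ,  -8.3 , 115.25]), [0.2, 0.2]) [array([586.46,  -8.78,  86.  ]), array([581.98,  -8.58,  86.  ])]Traceback (most recent call last):
  File "<stdin>", line 13, in <module>
  File "<stdin>", line 6, in red
    raise KeyError(f"{key} is not a file in the archive") from None
KeyError: 'im is not a file in the archive'
```

Run:
```python
from carton import *
np.set_printoptions(suppress=True,precision=2)
o=[]
for t in("j1","j2","w1","top0"):
    im=cv2.imread("pics/top0.png")[...,::-1].astype(int) if t=="top0" else np.load(t+".npz")["im"].astype(int)
    m=((im[...,0]>50)&(im[...,0]>2*im[...,1])&(im[...,0]>2*im[...,2])).astype(np.uint8)
    n,l,s,c=cv2.connectedComponentsWithStats(m)
    if t=="top0": k=l[175,336]
    else:k=1+np.argmax(s[1:,4])
    h=max(cv2.findContours((l==k).astype(np.uint8),0,1)[0],key=cv2.contourArea);e=cv2.fitEllipse(cv2.convexHull(h))
    print(t,e,s[k],plane(t,[e[0]],86)[0])
    if t!="w1":o.append((t,e[0]))
print(tri(o),tri(o[:2]),tri(o[1:]))
```

```text
j1 ((289.6117858886719, 294.516357421875), (63.92535400390625, 65.870361328125), 92.2601547241211) [ 258  263   65   64 2992] [584.52  -8.29  86.  ]
j2 ((282.7220153808594, 252.7862548828125), (66.16380310058594, 67.67146301269531), 96.5758056640625) [ 250  221   67   65 3173] [585.26  -8.24  86.  ]
w1 ((7.449884414672852, 311.5989074707031), (47.10529327392578, 57.55945587158203), 92.33406829833984) [   0  288   37   48 1321] [583.78  -3.74  86.  ]
top0 ((335.7498779296875, 174.6297149658203), (25.561805725097656, 26.23910903930664), 94.56793975830078) [323 162  26  26 528] [585.97  -7.27  86.  ]
(array([587.48,  -8.27,  80.51]), [0.1, 0.1, 0.2]) (array([587.58,  -8.33,  80.4 ]), [0.0, 0.0]) (array([587.5 ,  -8.25,  80.4 ]), [0.1, 0.1])
```

Run:
```python
from carton import *
np.set_printoptions(suppress=True,precision=3)
print(delta([586,-8,140],tool([0,0,-1],V)),delta([586,-8,66]))
```

```text
(array([-49.5,   0.5,  98.2]), array([ 0.003, -0.005,  0.002])) (array([-49.8,   0.3, 172.2]), array([0., 0., 0.]))
```

```bash
echo '[{"pos":[-48,0.5,20]},{"pos":[-48,0.5,70]},{"pos":[-48,0.5,100]},{"pos":[-48,0.5,100]}]' | python3 drive.py 1.0 | grep -E 'ee|ft'
python3 - <<'E'
from carton import *
np.set_printoptions(suppress=True,precision=3)
print(delta([586,-8,66],tool([0,0,-1],V)))
E
```

```text
ee_pos: [581.8, -8.5, 136.9]
ft_force: [0.8, 0.4, 0.3]
(array([-4.8,  0.5, 70.8]), array([ 0.003, -0.01 ,  0.001]))
```

```bash
echo '[{"pos":[-3,0.5,30]},{"pos":[-3,0.5,55]},{"pos":[-3,0.5,71]},{"pos":[-3,0.5,71]},{"pos":[-3,0.5,71]}]' | python3 drive.py | grep -E 'ee|ft'
echo '[{},{},{}]' | python3 drive.py 0
```

```text
ee_pos: [588.2, -9.1, 69.6]
ft_force: [1.1, -0.9, 0.2]
time: 24.95
ee_pos: [588.0, -8.6, 69.7]
tool_rot: [-0.079, -3.138, -0.006]
ft_force: [-2.0, 0.5, 8.2]
width: 0.644
gripper_force: 63.5
```

```bash
echo '[{"pos":[0,0,-15]},{"pos":[0,0,-50]},{"pos":[0,0,-90]},{"pos":[0,0,-130]},{"pos":[0,0,-130]}]' | python3 drive.py
python3 - <<'E'
from carton import *
np.set_printoptions(suppress=True,precision=3)
print(delta(at(-21,-26,200),tool([0,0,-1],V)))
E
```

```text
time: 25.58
ee_pos: [589.9, -9.9, 202.1]
tool_rot: [0.081, 3.137, 0.006]
ft_force: [0.8, -0.4, -3.0]
width: 0.646
gripper_force: 65.3
(array([169.8, 192.5,   2.3]), array([ 0.004,  0.003, -0.001]))
```

```bash
echo '[{"pos":[20,25,2]},{"pos":[50,60,2]},{"pos":[85,97,2]},{"pos":[120,135,2]},{"pos":[150,170,2]},{"pos":[169.5,192.5,2]},{"pos":[169.5,192.5,2]},{"pos":[169.5,192.5,2]}]' | python3 drive.py
python3 - <<'E'
from carton import *
np.set_printoptions(suppress=True,precision=2)
snap("wrist","k1");snap("top","k2")
from station import manip, eyes, status
s=status.sense();p=s["ee_pos"];print(p,delta(at(-21,-26,75),tool([0,0,-1],V)))
for t in("k1","k2"):
    im=np.load(t+".npz")["im"].astype(int)
    m=((im[...,0]>50)&(im[...,0]>2*im[...,1])&(im[...,0]>2*im[...,2])).astype(np.uint8)
    n,l,st,c=cv2.connectedComponentsWithStats(m);k=1+np.argmax(st[1:,4]);print(t,st[k],c[k],plane(t,[c[k]],p[2]+16)[0])
# are both offcuts where we left them? wood top-face overlay check: mean brightness from k2 saved
cv2.imwrite("pics/k2.png",cv2.imread("pics/k2.png"))
E
```

```text
time: 26.58
ee_pos: [428.3, 190.5, 197.1]
tool_rot: [-0.081, -3.137, -0.003]
ft_force: [-0.3, 0.4, -2.8]
width: 0.647
gripper_force: 65.3
[428.81 190.19 197.32] (array([ -1.8,   0.7, 122.3]), array([ 0., -0., -0.]))
k1 [ 223  264  120  107 9771] [282.45 316.72] [427.68 189.89 213.32]
k2 [  0 202  16  33 304] [  5.68 218.67] [481.92 583.15 213.32]
```

```bash
echo '[{"pos":[-3,1,20]},{"pos":[-3,1,55]},{"pos":[-3,1,85]},{"pos":[-3,1,105]},{"pos":[-3,1,115]},{"pos":[-3,1,120]},{"pos":[-3,1,120]}]' | python3 drive.py|grep -E 'ee|ft'; echo '[{"pos":[0,0,1.5]},{"pos":[0,0,2.5]},{"pos":[0,0,2.5]}]' | python3 drive.py|grep -E 'ee|ft'
```

```text
ee_pos: [431.4, 192.5, 77.8]
ft_force: [0.9, 0.2, -2.7]
ee_pos: [431.0, 192.7, 75.2]
ft_force: [0.4, 0.2, -3.2]
```

```bash
echo '[{"pos":[0,0,1]},{"pos":[0,0,1.5]},{"pos":[0,0,1.5]}]' | python3 drive.py|grep -E 'ee|ft'; echo '[{"pos":[0,0,0.7]},{"pos":[0,0,0.7]}]' | python3 drive.py|grep -E 'ee|ft'
```

```text
ee_pos: [431.0, 192.6, 73.8]
ft_force: [-1.0, -0.3, 3.2]
ee_pos: [431.1, 192.6, 73.7]
ft_force: [-3.9, -1.0, 15.1]
```

Seated at 73.7 as predicted. Release and retreat.

```bash
echo '[{"pos":[0,0,-1]},{"pos":[0,0,-1]},{"pos":[0,0,-1]},{"pos":[0,0,-1]}]' | python3 drive.py 1.0|grep -E 'ee|ft|wid'; echo '[{"pos":[0,0,-25]},{"pos":[0,0,-70]},{"pos":[0,0,-120]},{"pos":[0,0,-160]},{"pos":[40,0,-190]},{"pos":[40,0,-190]},{"pos":[40,0,-190]}]' | python3 drive.py
python3 - <<'E'
from carton import *
np.set_printoptions(suppress=True,precision=2)
snap("wrist","f1")
im=np.load("f1.npz")["im"].astype(int)
m=((im[...,0]>50)&(im[...,0]>2*im[...,1])&(im[...,0]>2*im[...,2])).astype(np.uint8)
n,l,st,c=cv2.connectedComponentsWithStats(m);k=1+np.argmax(st[1:,4]);print(st[k],plane("f1",[c[k]],88)[0],at(-20,-25,0))
# gray profiles (4 mm lines) across the carton at the tops of the pieces, in carton axes
g=im.mean(2)
def prof(f,rng):
    return [(r,int(g[int(round(v)),int(round(u))])) for r in rng for u,v in proj("f1",[f(r)]) if 0<=v<420 and 0<=u<560]
print("long across u, v=-45",prof(lambda r:at(r,-45,49),range(14,64,2)))
print("long along v",prof(lambda r:at(37,r,49),list(range(-72,-50,2))+list(range(52,72,2))))
print("short across v",prof(lambda r:at(-19,r,44),range(18,56,2)))
print("short along u",prof(lambda r:at(r,36,44),list(range(-64,-44,2))+list(range(8,28,2))))
E
```

```text
ee_pos: [431.0, 192.6, 73.7]
ft_force: [1.3, -0.6, 0.5]
width: 1.002
time: 29.92
ee_pos: [391.8, 194.1, 263.8]
tool_rot: [-0.079, -3.137, -0.005]
ft_force: [0.4, -0.6, -0.6]
width: 1.0
gripper_force: 0.0
[ 252  202   62   62 2825] [429.1 192.1  88. ] [431.26 192.04   0.  ]
long across u, v=-45 [(14, 104), (16, 100), (18, 88), (20, 71), (22, 130), (24, 145), (26, 159), (28, 153), (30, 153), (32, 144), (34, 143), (36, 156), (38, 152), (40, 149), (42, 160), (44, 167), (46, 151), (48, 167), (50, 165), (52, 150), (54, 157), (56, 154), (58, 155), (60, 158), (62, 159)]
long along v [(-72, 152), (-70, 151), (-68, 125), (-66, 159), (-64, 114), (-62, 100), (-60, 161), (-58, 161), (-56, 159), (-54, 156), (-52, 159), (52, 158), (54, 156), (56, 156), (58, 154), (60, 89), (62, 156), (64, 145), (66, 150), (68, 148), (70, 149)]
short across v [(18, 224), (20, 188), (22, 85), (24, 96), (26, 138), (28, 155), (30, 149), (32, 156), (34, 149), (36, 156), (38, 139), (40, 150), (42, 131), (44, 150), (46, 137), (48, 131), (50, 129), (52, 127), (54, 191)]
short along u [(-64, 76), (-62, 116), (-60, 85), (-58, 73), (-56, 73), (-54, 80), (-52, 153), (-50, 148), (-48, 146), (-46, 153), (8, 150), (10, 138), (12, 146), (14, 147), (16, 120), (18, 78), (20, 77), (22, 73), (24, 114), (26, 133)]
```

```bash
python3 -c "
from station import manip, eyes, status
print(manip.hand_in())"
```

```text
the job is handed in; nothing more can be done
None
```

The job is handed in at about 30 s of the 72 s allowed. The long offcut was lowered onto a narrow side on the bench and released, then all three pieces were packed side by side in the carton with the jar upright. I checked the final layout only by image code on one wrist-camera picture, having used all 10 viewings, and did not check the tape measure and pipe tee in it, though no move went near them.

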